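Vent the bottle in the sterilising tray

ROBOT

A 7-joint arm with a two-finger parallel gripper is mounted at the origin on the work surface. World frame = base frame: x ahead of the robot, y to its left, z up, the work surface at z = 0. Lengths are in m, angles in rad, forces in N, time in s.
With the tool pointing down it reaches from about 0.4 to 0.875 m from the base axis. Payload 4.4 kg.
Tool frame: the origin (TCP) lies at the very end of the fingers, on their centre line; the grasp point (between the pads) lies 19 mm behind it; x points along the fingers, y is the direction in which the jaws open and shut, and the axes are right-handed (so a half turn about x gives the same grasp; the last joint's range is limited). The gripper opens to 85 mm and grips with 20 to 120 N. Pads are 22 mm wide; open, the fingers measure 114 mm over their backs; the gripper's body (76 mm by 85 mm) begins 54 mm behind the grasp point. The pads swing forward as they close: fully open they stand 13 mm farther back than shut.
Start: joints at [1.193, 0.628, 0.038, 1.517, -0.027, 0.996, -0.02], TCP at [0.199, -0.619, 0.231] pointing down, gripper open.
Joint ranges: [-3.06, 3.06], [-0.37, 2.12], [-1.25, 1.32], [0.18, 2.47], [-1.1, 4.24], [0.23, 1.98], [-2.94, 2.94]. Speed limits (rad/s): [2.57, 2.57, 3.14, 3.14, 3.14, 3.14, 3.14].

INTERFACE

Orientations are given as a rotation vector (axis times angle).
In Python, from rig import ctrl gives the robot as it stands. The module is installed in compiled form; this text tells all that it offers.
- The arm moves only by the tool move_arm, never from a script. Its argument "plan" is one flat list of numbers, 7 for each row, row after row: the shift along the tool's x, y, z in m, then the turn, a rotation vector about the tool's x, y, z in rad, then the opening, from -1 (shut) to 1 (fully open). A call has 1 to 20 rows; each row is the pose to reach, as a shift and turn from the pose commanded when the call began, along the tool's axes at that moment; what a row does not reach only later rows make up. A row lasts 1/12 s, in which the tool goes at most 41.7 mm and 7.16 degrees, less where a joint would pass 70% of its speed; a pose out of reach is approached as far as the arm can. A call with a gripper value outside its range is refused whole. The fingers move at their own pace and stop on an object; the grip force is fixed at half the most. Time passes only in rows, so rows that repeat a pose let the fingers close. It gives the time, the measured TCP pose, the force and the opening at its end, in the units of the state.
- ctrl.get_obs(): the state, without advancing time (a new reading comes with each control period).
- ctrl.grab_frame(name): name is "side" or "top"; returns a dict with "image" (480x640x3 uint8, red, green, blue), "fx", "fy", "cx", "cy" (pixels), "view" (4x4, takes a point from world to camera coordinates). Camera axes: x right, y up, looking along -z (the intrinsics and any distortion apply to the point x, -y, -z); pixel columns grow to the right and rows downward; lengths in m; the calibration is good to about 2 mm. A picture is of the moment at which its call begins. There is no depth.
- ctrl.close_job(): hands the job in, once; it reports no verdict.
The state is a dict: "clock": time; "qpos": joint angles; "qd": joint speeds; "joint_efforts": joint torques, N m; "ee_pos": TCP position; "eef_rot": TCP orientation; "force": force on the tool from outside, world axes, zero at the start; "torque": the same for the moment, N m; "width": finger opening in m.
Only numpy, scipy, OpenCV 4.12 (cv2) and the standard library are available. Lean on these libraries where they do the work, as an engineer would, in place of code of your own. Each camera call takes 0.05 s, during which the arm holds its last target.

TASK

Only the bottle standing in the steel tray is going into the steriliser, and its cap must be left vented: screw its cap fully down until it stops against the bottle, then back it off a quarter turn and keep hold of the cap there; the program finishes while still gripping it. Leave the caps of the other two bottles as they are and do not push anything else about.

Things in the scene. Friction and masses are not known exactly. Their poses are not given: they have to be found in the camera images.
- tray_seat (a point): top centre of the rubber seat (76 mm disc, 13 mm above the bench) in the middle of the low stainless tray (240 x 160 mm, rim 20 mm high). The bottle standing on this seat, its axis through this point, is the one to work on; the other two bottles stand on the two seats, 150 mm apart, of a thin white mat
- capA_mid (a point): centre (half-way up, on the axis) of the ribbed blue screw cap of bottle A: upright cylinder, 48 mm across, 25 mm high, rigid, axis vertical. The three bottles and caps are identical; which one is in the tray varies. With the cap fully home this point is 135.5 mm above the bench. Below the cap's lower edge are 20 mm of clear neck (38 mm across), then the glass shoulder, widening to the body, 62 mm across. The bottle is held fast by its seat and cannot turn, tip or lift
- capA (a joint): turn of cap A on its thread, rad: 0 = fully home against a firm stop, growing as it is unscrewed (anticlockwise from above), 1.571 = a quarter turn back from the stop. The caps start already on the thread, at 2.1 to 3.5. Pitch 4 mm a turn (the cap rises 0.64 mm per rad). Steady thread friction about 0.08 N m; the cap stays where it is left; it cannot come off
- capA_rib (a point): moulded rib on the top of cap A, 18 mm from its axis, 13.5 mm above the cap's centre; it turns with the cap
- capB_mid (a point): centre (half-way up, on the axis) of the ribbed blue screw cap of bottle B: upright cylinder, 48 mm across, 25 mm high, rigid, axis vertical. The three bottles and caps are identical; which one is in the tray varies. With the cap fully home this point is 135.5 mm above the bench. Below the cap's lower edge are 20 mm of clear neck (38 mm across), then the glass shoulder, widening to the body, 62 mm across. The bottle is held fast by its seat and cannot turn, tip or lift
- capB (a joint): turn of cap B on its thread, rad: 0 = fully home against a firm stop, growing as it is unscrewed (anticlockwise from above), 1.571 = a quarter turn back from the stop. The caps start already on the thread, at 2.1 to 3.5. Pitch 4 mm a turn (the cap rises 0.64 mm per rad). Steady thread friction about 0.08 N m; the cap stays where it is left; it cannot come off
- capB_rib (a point): moulded rib on the top of cap B, 18 mm from its axis, 13.5 mm above the cap's centre; it turns with the cap
- capC_mid (a point): centre (half-way up, on the axis) of the ribbed blue screw cap of bottle C: upright cylinder, 48 mm across, 25 mm high, rigid, axis vertical. The three bottles and caps are identical; which one is in the tray varies. With the cap fully home this point is 135.5 mm above the bench. Below the cap's lower edge are 20 mm of clear neck (38 mm across), then the glass shoulder, widening to the body, 62 mm across. The bottle is held fast by its seat and cannot turn, tip or lift
- capC (a joint): turn of cap C on its thread, rad: 0 = fully home against a firm stop, growing as it is unscrewed (anticlockwise from above), 1.571 = a quarter turn back from the stop. The caps start already on the thread, at 2.1 to 3.5. Pitch 4 mm a turn (the cap rises 0.64 mm per rad). Steady thread friction about 0.08 N m; the cap stays where it is left; it cannot come off
- capC_rib (a point): moulded rib on the top of cap C, 18 mm from its axis, 13.5 mm above the cap's centre; it turns with the cap
- dish: small round steel dish, 48 mm across, 26 mm high, loose in the tray; a bystander; origin at the centre of its underside
- jar: small white specimen jar, 34 mm across, 50 mm high, loose on the mat between the two bottles; a bystander; origin at the centre of its underside
- petri: stack of three pale petri dishes, 93 mm across, 46 mm high, loose on the bench; a bystander; origin at the centre of its underside
- marker: marker pen, 130 mm long, 16 mm thick, lying on the bench; a bystander; origin at the centre of its underside
- glovebox: glove carton, 120 x 240 x 75 mm; a bystander; origin at the centre of its underside
- sanitizer: pump bottle, 68 mm across, 178 mm high; a bystander; origin at the centre of its underside

How it is judged:
On the way:
1. the cap of the bottle in the tray is screwed fully down against its stop (((horizontal distance between capA_mid and tray_seat below 0.05 m and value of joint capA below 0.08 rad) or (horizontal distance between capB_mid and tray_seat below 0.05 m and value of joint capB below 0.08 rad) or (horizontal distance between capC_mid and tray_seat below 0.05 m and value of joint capC below 0.08 rad))), for 0.2 s.
At the end, for the whole second after the job is handed in: The cap of the bottle in the tray stands still at a quarter turn (90 degrees, within 20) back from its stop with the fingers still gripping it (over 2 N); the other two caps have not been turned (rib within 5 mm of its start) and every bystander is within 30 mm of its start (((horizontal distance between capA_mid and tray_seat below 0.05 m and value of joint capA between 1.221 and 1.921 rad and velocity of joint capA between -0.1 and 0.1 rad/s and contact force between the fingers and capA above 2 N) or (horizontal distance between capB_mid and tray_seat below 0.05 m and value of joint capB between 1.221 and 1.921 rad and velocity of joint capB between -0.1 and 0.1 rad/s and contact force between the fingers and capB above 2 N) or (horizontal distance between capC_mid and tray_seat below 0.05 m and value of joint capC between 1.221 and 1.921 rad and velocity of joint capC between -0.1 and 0.1 rad/s and contact force between the fingers and capC above 2 N)) and (horizontal distance between capA_mid and tray_seat below 0.05 m or distance of capA_rib from where it was at the start of the episode below 0.005 m) and (horizontal distance between capB_mid and tray_seat below 0.05 m or distance of capB_rib from where it was at the start of the episode below 0.005 m) and (horizontal distance between capC_mid and tray_seat below 0.05 m or distance of capC_rib from where it was at the start of the episode below 0.005 m) and distance of each of dish, jar, petri, marker, glovebox, sanitizer from where it was at the start of the episode below 0.03 m); the arm keeps its last pose, push and grip.
It fails at once if the cap of a bottle that is not in the tray is turned ((not (horizontal distance between capA_mid and tray_seat below 0.05 m) and not (distance of capA_rib from where it was at the start of the episode below 0.005 m)) or (not (horizontal distance between capB_mid and tray_seat below 0.05 m) and not (distance of capB_rib from where it was at the start of the episode below 0.005 m)) or (not (horizontal distance between capC_mid and tray_seat below 0.05 m) and not (distance of capC_rib from where it was at the start of the episode below 0.005 m))).
It fails at once if a bystander is pushed away (distance of any of dish, jar, petri, marker, glovebox, sanitizer from where it was at the start of the episode above 0.03 m).
It also fails if it takes over 54 s, if anything falls off the work surface, if the arm or the gripper's body presses on something with over 40 N, if the wrist force passes 120 N, or if a joint passes its speed limit or range.

## Working session

There is one attempt and no reset: what is moved stays moved. The work goes in short steps, Python scripts to look and compute and a tool call to move; the robot and the scene stay as the last step left them, time stands still between calls to the robot, and variables do not carry over. Pictures are saved under pics/ and viewed, and the job is handed in when it is done.

Besides the shell and the picture viewer there is one more tool, called after "Request:" by a JSON object that holds its "method" and its "body". move_arm: Moves the arm, as the interface text tells. Its arguments: {"type":"object","properties":{"plan":{"type":"array"}},"required":["plan"]}

```bash
mkdir -p pics
python3 - <<'E'
from rig import ctrl
import cv2,numpy as np,pickle
o=ctrl.get_obs();print(o)
d={}
for n in("side","top"):
    f=ctrl.grab_frame(n);d[n]=f;cv2.imwrite(f"pics/{n}0.png",f["image"][:,:,::-1]);print({k:v for k,v in f.items() if k!="image"})
pickle.dump(d,open("f0.pkl","wb"))
E
```

```text
{'clock': 0.0, 'qpos': array([ 1.19322146,  0.62935104,  0.0384325 ,  1.51837612, -0.02702581,
        0.9963303 , -0.01999398]), 'qd': array([-0.00123205,  0.00139834,  0.00018807,  0.00107027, -0.00050562,
        0.00078706,  0.00146385]), 'joint_efforts': array([ 6.70963873e-04, -5.63400793e+01,  1.22652970e+00, -1.93446779e+01,
        1.11273938e-02,  1.06951417e-02,  3.88302638e-06]), 'ee_pos': array([ 0.19922913, -0.61804022,  0.23038316]), 'eef_rot': array([ 2.05372421,  0.3248174 , -2.05435123]), 'force': array([-0.23263829, -0.25599253, -0.2149149 ]), 'torque': array([-0.0421641 ,  0.00025694,  0.01000487]), 'width': 0.08545178476125913}
{'fx': 493.1910292696265, 'fy': 493.1910292696265, 'cx': 324.82206358307303, 'cy': 237.01505212562316, 'view': array([[ 0.98030594, -0.19707964,  0.01264463, -0.60085645],
       [ 0.14891985,  0.77976709,  0.60810046, -0.15101357],
       [-0.12970409, -0.59424145,  0.79375937, -1.15156151],
       [ 0.        ,  0.        ,  0.        ,  1.        ]])}
{'fx': 578.3692498495994, 'fy': 578.3692498495994, 'cx': 324.4723490675964, 'cy': 236.90751878648206, 'view': array([[-2.88489132e-02, -9.99577930e-01, -3.42073763e-03,
         2.07131637e-02],
       [ 9.91282660e-01, -2.90492873e-02,  1.28510029e-01,
        -6.31438249e-01],
       [-1.28555159e-01,  3.16456777e-04,  9.91702310e-01,
        -1.52287698e+00],
       [ 0.00000000e+00,  0.00000000e+00,  0.00000000e+00,
         1.00000000e+00]])}
```

View pics/side0.png

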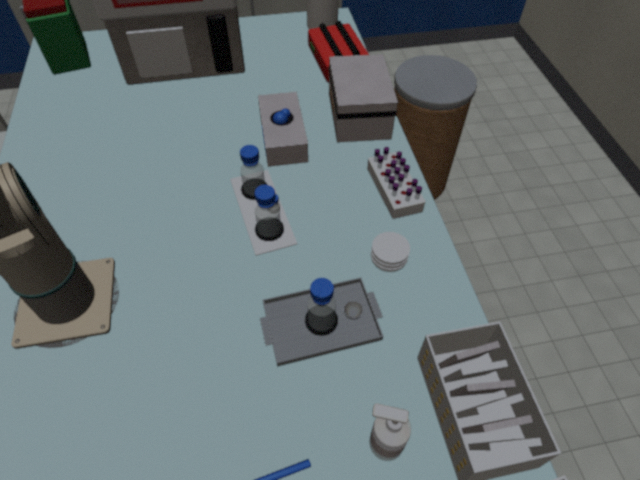

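View pics/top0.png

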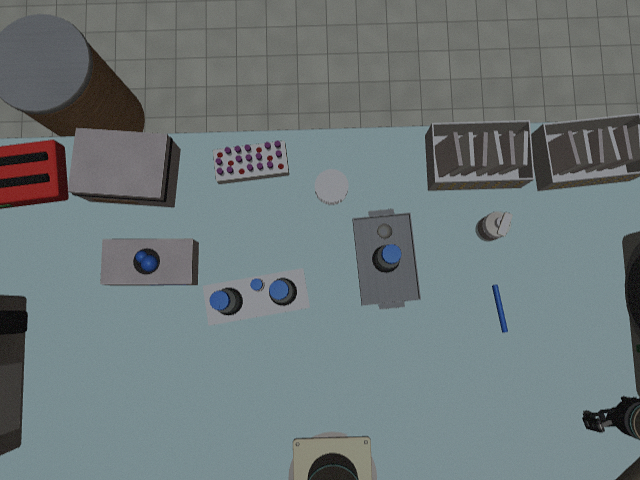

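The top view shows the tray bottle with its cap at about (390,254), the mat bottles at (220,300) and (282,291), and the gripper lower right. In the side view the tray cap is at about (321,290). Next I'll enlarge both.

Run:
```python
import cv2,pickle
d=pickle.load(open("f0.pkl","rb"))
a=d["top"]["image"][225:285,360:420,::-1];b=d["side"]["image"][270:330,290:350,::-1]
g=lambda x:cv2.convertScaleAbs(cv2.resize(x,(400,400),interpolation=cv2.INTER_CUBIC),alpha=1.6)
cv2.imwrite("pics/crop0.png",cv2.hconcat([g(a),g(b)]))
```

```text
(no output)
```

View pics/crop0.png

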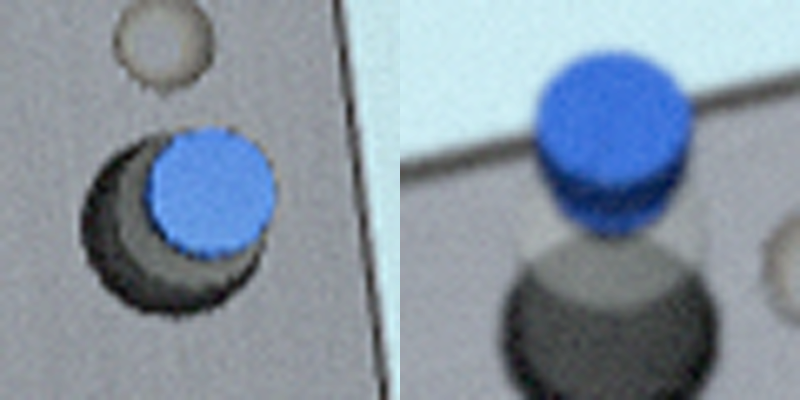

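The tray cap's top face is centred at (391.4,253.4) in the top view and (321.7,287.3) in the side view. The dish sits just beyond it at (384,231). I'll triangulate these.

```bash
cat > h.py <<'E'
import numpy as np,pickle,cv2
from scipy.spatial.transform import Rotation as R
d=pickle.load(open("f0.pkl","rb"))
def ray(n,u,v):
    f=d[n];V=f["view"];c=-V[:3,:3].T@V[:3,3]
    r=np.array([(u-f["cx"])/f["fx"],-(v-f["cy"])/f["fy"],-1]);return c,V[:3,:3].T@r
def atz(n,u,v,z):
    c,r=ray(n,u,v);return c+r*(z-c[2])/r[2]
def tri(a,b):
    A=[];B=[]
    for n,u,v in(("top",*a),("side",*b)):
        c,r=ray(n,u,v);r=r/np.linalg.norm(r);P=np.eye(3)-np.outer(r,r);A.append(P);B.append(P@c)
    return np.linalg.lstsq(np.vstack(A),np.hstack(B),rcond=None)[0]
E
python3 - <<'E'
from h import *
print("tri",tri((391.4,253.4),(321.7,287.3)))
print(atz("top",391.4,253.4,.1497),atz("side",321.7,287.3,.1497))
print("seat",atz("top",385.4,258.2,.013),"dish",atz("top",384.3,231.3,.026+.003))
for p in((220,300),(282,291)):print("other",atz("top",*p,.1497))
print("jar",atz("top",257,285,.05),"sani",atz("top",494,226,.15),"petri",atz("top",331,187,.046))
from rig import ctrl
o=ctrl.get_obs();print(R.from_rotvec(o["eef_rot"]).as_matrix().round(3))
# blob
for n,x0,y0 in(("top",360,225),("side",290,270)):
    im=d[n]["image"][y0:y0+60,x0:x0+60].astype(int)
    m=(im[...,2]-im[...,0]>60)&(im[...,2]>(140 if n=="side" else 0))
    ys,xs=np.nonzero(m);print(n,xs.mean()+x0,ys.mean()+y0,m.sum(),xs.min()+x0,xs.max()+x0,ys.min()+y0,ys.max()+y0)
E
```

```text
tri [ 0.57134584 -0.16394752  0.1492958 ]
[ 0.57113073 -0.16389165  0.1497    ] [ 0.57147096 -0.16418757  0.1497    ]
seat [ 0.57172763 -0.16270938  0.013     ] dish [ 0.64393259 -0.16115356  0.029     ]
other [0.46752272 0.26593198 0.1497    ]
other [0.48530197 0.11175667 0.1497    ]
jar [0.50689858 0.18546584 0.05      ] sani [ 0.63278654 -0.42489122  0.15      ] petri [ 0.76764427 -0.01938472  0.046     ]
[[-0.001  0.307 -0.952]
 [ 0.002 -0.952 -0.307]
 [-1.    -0.002  0.   ]]
top 391.20588235294116 253.3639705882353 272 382 400 244 262
side 313.0 281.0 1 313 313 281 281
```

The two views agree within 0.5 mm: cap axis at (0.571, -0.164), top at z≈0.1495. Next I'll fly over it at z 0.23, turning anticlockwise on the way so there is clockwise range to spare.

Request:
{"method": "move_arm", "body": {"plan": [0, -0.02, -0.03, -0.1, 0, 0, 1, 0, -0.04, -0.06, -0.2, 0, 0, 1, 0, -0.06, -0.093, -0.32, 0, 0, 1, 0, -0.08, -0.124, -0.44, 0, 0, 1, 0, -0.1, -0.155, -0.56, 0, 0, 1, 0, -0.12, -0.186, -0.68, 0, 0, 1, 0, -0.14, -0.217, -0.8, 0, 0, 1, 0, -0.16, -0.248, -0.92, 0, 0, 1, 0, -0.18, -0.28, -1.04, 0, 0, 1, 0, -0.2, -0.31, -1.16, 0, 0, 1, 0, -0.22, -0.342, -1.28, 0, 0, 1, 0, -0.24, -0.373, -1.4, 0, 0, 1, 0, -0.26, -0.404, -1.52, 0, 0, 1, 0, -0.28, -0.435, -1.64, 0, 0, 1, 0, -0.3, -0.466, -1.76, 0, 0, 1, 0, -0.31, -0.482, -1.88, 0, 0, 1, 0, -0.318, -0.494, -2.0, 0, 0, 1, 0, -0.318, -0.494, -2.0, 0, 0, 1, 0, -0.318, -0.494, -2.0, 0, 0, 1]}}

```text
clock: 1.68
ee_pos: [0.5717, -0.1643, 0.2308]
eef_rot: [0.65, 1.473, -0.65]
force: [-0.4, 0.1, -0.4]
width: 0.0851
```

```bash
cat > s.py <<'E'
from h import *
from rig import ctrl
o=ctrl.get_obs();M=R.from_rotvec(o["eef_rot"]).as_matrix()
print("t",o["clock"],"q",o["qpos"].round(3),"p",o["ee_pos"].round(4),"w",o["width"].round(4),"F",o["force"].round(2),"T",o["torque"].round(3),"eff",o["joint_efforts"].round(2))
print(M.round(3));print("yaw cw",np.degrees(np.arctan2(-M[1,1],M[0,1])).round(2),"shift to cap (z .116):",(M.T@(np.array([.5712,-.164,.116])-o["ee_pos"])).round(4))
E
python3 s.py
```

```text
Traceback (most recent call last):
  File "s.py", line 4, in <module>
    print("t",o["clock"],"q",o["qpos"].round(3),"p",o["ee_pos"].round(4),"w",o["width"].round(4),"F",o["force"].round(2),"T",o["torque"].round(3),"eff",o["joint_efforts"].round(2))
                                                                             ^^^^^^^^^^^^^^^^
AttributeError: 'float' object has no attribute 'round'
```

```bash
sed -i 's/o\["width"\].round(4)/round(o["width"],4)/' s.py; python3 s.py
```

```text
t 1.6833 q [ 0.559  0.593 -0.523  1.667  0.343  0.976  0.654] p [ 0.5717 -0.1643  0.2308] w 0.0851 F [-0.35  0.12 -0.38] T [-0.088 -0.02  -0.02 ] eff [ -1.66 -50.87  -7.03 -18.3   -0.12  -0.12   0.15]
[[-0.001  0.739  0.673]
 [ 0.     0.673 -0.739]
 [-1.    -0.001 -0.001]]
yaw cw -42.34 shift to cap (z .116): [ 1.148e-01 -1.000e-04 -4.000e-04]
```

Turning anticlockwise raises q7, so I'll turn a further 1.5 rad anticlockwise here for range and then descend.

Request:
{"method": "move_arm", "body": {"plan": [0, 0, 0, -0.1, 0, 0, 1, 0, 0, 0, -0.22, 0, 0, 1, 0, 0, 0, -0.34, 0, 0, 1, 0, 0, 0, -0.46, 0, 0, 1, 0, 0, 0, -0.58, 0, 0, 1, 0, 0, 0, -0.7, 0, 0, 1, 0, 0, 0, -0.82, 0, 0, 1, 0, 0, 0, -0.94, 0, 0, 1, 0, 0, 0, -1.06, 0, 0, 1, 0, 0, 0, -1.18, 0, 0, 1, 0, 0, 0, -1.3, 0, 0, 1, 0, 0, 0, -1.4, 0, 0, 1, 0, 0, 0, -1.5, 0, 0, 1, 0, 0, 0, -1.5, 0, 0, 1]}}

```text
clock: 2.85
ee_pos: [0.5706, -0.1669, 0.2306]
eef_rot: [-0.522, 1.509, 0.522]
force: [0.0, 0.6, 0.8]
width: 0.0854
```

```bash
python3 s.py
python3 - <<'E'
from h import *
from rig import ctrl
g=[]
for n,u,v in(("side",320,270),("top",391,253)):
    im=ctrl.grab_frame(n)["image"][v-60:v+60,u-60:u+60,::-1]
    g.append(cv2.convertScaleAbs(cv2.resize(im,(400,400),interpolation=cv2.INTER_CUBIC),alpha=1.6))
cv2.imwrite("pics/c1.png",cv2.hconcat(g))
E
```

```text
t 2.85 q [ 0.776  0.7   -0.92   1.661  0.615  1.098  1.913] p [ 0.5706 -0.1669  0.2306] w 0.0854 F [0.01 0.64 0.78] T [ 0.026 -0.023 -0.01 ] eff [ -0.17 -50.66 -11.86 -16.84   0.13   0.07   0.86]
[[-0.002 -0.619  0.786]
 [-0.001  0.786  0.619]
 [-1.     0.    -0.002]]
yaw cw -128.21 shift to cap (z .116): [0.1146 0.0018 0.0025]
```

View pics/c1.png

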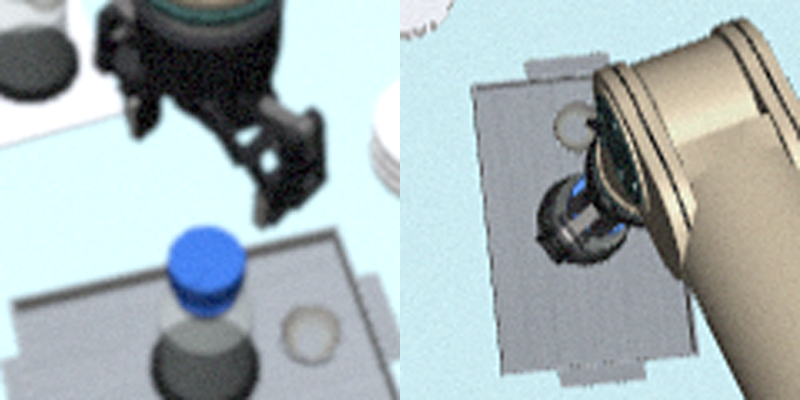

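The side view shows the open gripper directly above the tray cap (about (205,265) in the crop), with nothing in the way. The next step is to descend part way, settle and check the offset.

Request:
{"method": "move_arm", "body": {"plan": [0.015, 0, 0, 0, 0, 0, 1, 0.03, 0, 0, 0, 0, 0, 1, 0.045, 0, 0, 0, 0, 0, 1, 0.055, 0, 0, 0, 0, 0, 1, 0.06, 0, 0, 0, 0, 0, 1, 0.06, 0, 0, 0, 0, 0, 1, 0.06, 0, 0, 0, 0, 0, 1, 0.06, 0, 0, 0, 0, 0, 1]}}

```text
clock: 3.62
ee_pos: [0.5726, -0.1645, 0.1722]
eef_rot: [-0.524, 1.505, 0.523]
force: [0.0, 0.6, 1.1]
width: 0.0853
```

```bash
python3 s.py
```

```text
t 3.6167 q [ 0.745  0.764 -0.872  1.721  0.686  0.99   1.854] p [ 0.5726 -0.1645  0.1722] w 0.0853 F [0.04 0.59 1.13] T [-0.037  0.02   0.018] eff [ 6.000e-02 -5.195e+01 -1.138e+01 -1.478e+01  1.000e-02  1.000e-02
 -1.000e-02]
[[ 0.001 -0.621  0.784]
 [-0.     0.784  0.621]
 [-1.    -0.001  0.001]]
yaw cw -128.36 shift to cap (z .116): [ 0.0561  0.0013 -0.0009]
```

Lateral error is only about 1.5 mm, so I'll finish the descent and close on the cap.

Request:
{"method": "move_arm", "body": {"plan": [0.014, 0.001, -0.001, 0, 0, 0, 1, 0.028, 0.001, -0.001, 0, 0, 0, 1, 0.042, 0.001, -0.001, 0, 0, 0, 1, 0.052, 0.001, -0.001, 0, 0, 0, 1, 0.056, 0.001, -0.001, 0, 0, 0, 1, 0.056, 0.001, -0.001, 0, 0, 0, 1, 0.056, 0.001, -0.001, 0, 0, 0, 1, 0.056, 0.001, -0.001, 0, 0, 0, 1]}}

```text
clock: 4.28
ee_pos: [0.5712, -0.1641, 0.1158]
eef_rot: [-0.525, 1.505, 0.524]
force: [0.6, 0.3, -0.2]
width: 0.0854
```

```bash
python3 s.py
```

```text
t 4.2833 q [ 0.715  0.829 -0.817  1.768  0.761  0.892  1.794] p [ 0.5712 -0.1641  0.1158] w 0.0854 F [ 0.58  0.27 -0.22] T [0.04  0.036 0.051] eff [ 2.000e-02 -5.363e+01 -1.141e+01 -1.287e+01  1.000e-02  1.000e-02
 -0.000e+00]
[[ 0.001 -0.621  0.784]
 [ 0.     0.784  0.621]
 [-1.    -0.001  0.001]]
yaw cw -128.4 shift to cap (z .116): [-0.0002  0.0001  0.0001]
```

Request:
{"method": "move_arm", "body": {"plan": [0, 0, 0, 0, 0, 0, -1, 0, 0, 0, 0, 0, 0, -1, 0, 0, 0, 0, 0, 0, -1, 0, 0, 0, 0, 0, 0, -1, 0, 0, 0, 0, 0, 0, -1, 0, 0, 0, 0, 0, 0, -1, 0, 0, 0, 0, 0, 0, -1, 0, 0, 0, 0, 0, 0, -1, 0, 0, 0, 0, 0, 0, -1, 0, 0, 0, 0, 0, 0, -1, 0, 0, 0, 0, 0, 0, -1, 0, 0, 0, 0, 0, 0, -1]}}

```text
clock: 5.28
ee_pos: [0.5712, -0.1648, 0.1161]
eef_rot: [-0.525, 1.506, 0.523]
force: [-0.4, -1.3, 6.7]
width: 0.0468
```

```bash
python3 s.py
python3 - <<'E'
from h import *
from rig import ctrl
g=[]
for n,u,v in(("side",320,270),("top",391,253)):
    im=ctrl.grab_frame(n)["image"][v-60:v+60,u-60:u+60,::-1]
    g.append(cv2.convertScaleAbs(cv2.resize(im,(400,400),interpolation=cv2.INTER_CUBIC),alpha=1.6))
cv2.imwrite("pics/c2.png",cv2.hconcat(g))
E
```

```text
t 5.2833 q [ 0.715  0.828 -0.816  1.768  0.762  0.892  1.794] p [ 0.5712 -0.1648  0.1161] w 0.0468 F [-0.37 -1.28  6.69] T [-0.304  0.145  0.038] eff [-9.100e-01 -5.084e+01 -1.124e+01 -1.170e+01 -2.800e-01 -3.300e-01
 -1.000e-02]
[[ 0.001 -0.621  0.784]
 [-0.001  0.784  0.621]
 [-1.    -0.002  0.   ]]
yaw cw -128.38 shift to cap (z .116): [0.0001 0.0006 0.0005]
```

View pics/c2.png

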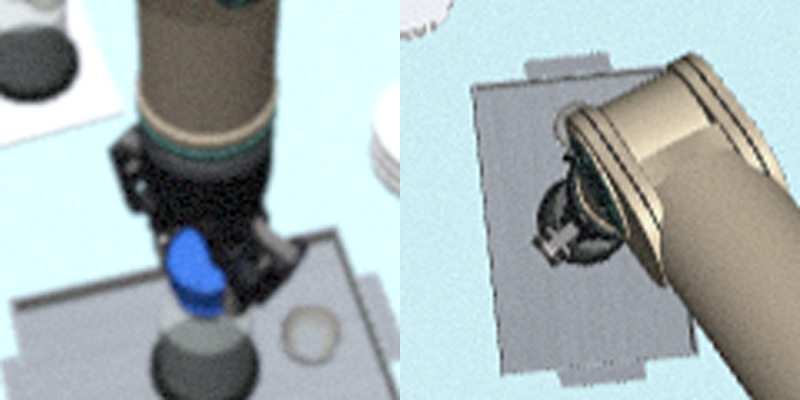

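The jaws are holding the blue cap at width 46.8 mm; in the side crop it sits between the fingers at about (195,270). Now 1.8 rad clockwise, following the thread down; that stays below the minimum of 2.1.

Request:
{"method": "move_arm", "body": {"plan": [0, 0, 0, 0.05, 0, 0, -1, 0.0001, 0, 0, 0.15, 0, 0, -1, 0.0002, 0, 0, 0.25, 0, 0, -1, 0.0002, 0, 0, 0.35, 0, 0, -1, 0.0003, 0, 0, 0.45, 0, 0, -1, 0.0004, 0, 0, 0.55, 0, 0, -1, 0.0004, 0, 0, 0.65, 0, 0, -1, 0.0005, 0, 0, 0.75, 0, 0, -1, 0.0005, 0, 0, 0.85, 0, 0, -1, 0.0006, 0, 0, 0.95, 0, 0, -1, 0.0007, 0, 0, 1.05, 0, 0, -1, 0.0007, 0, 0, 1.15, 0, 0, -1, 0.0008, 0, 0, 1.25, 0, 0, -1, 0.0009, 0, 0, 1.35, 0, 0, -1, 0.0009, 0, 0, 1.45, 0, 0, -1, 0.001, 0, 0, 1.55, 0, 0, -1, 0.0011, 0, 0, 1.65, 0, 0, -1, 0.0011, 0, 0, 1.75, 0, 0, -1, 0.0012, 0, 0, 1.8, 0, 0, -1, 0.0012, 0, 0, 1.8, 0, 0, -1]}}

```text
clock: 7.05
ee_pos: [0.5717, -0.1631, 0.115]
eef_rot: [0.881, 1.384, -0.878]
force: [-0.2, 1.1, 5.2]
width: 0.0463
```

```bash
python3 s.py
```

```text
t 7.05 q [ 0.446  0.715 -0.343  1.777  0.345  0.707  0.356] p [ 0.5717 -0.1631  0.115 ] w 0.0463 F [-0.18  1.12  5.25] T [ 0.229  0.022 -0.086] eff [ 5.400e-01 -5.161e+01 -2.950e+00 -1.307e+01  2.700e-01  2.000e-02
 -2.900e-01]
[[ 0.002  0.905  0.426]
 [ 0.001  0.426 -0.905]
 [-1.     0.002  0.   ]]
yaw cw -25.19 shift to cap (z .116): [-0.001  -0.0008  0.0006]
```

Request:
{"method": "move_arm", "body": {"plan": [0.0001, 0, 0, 0.08, 0, 0, -1, 0.0001, 0, 0, 0.16, 0, 0, -1, 0.0002, 0, 0, 0.24, 0, 0, -1, 0.0002, 0, 0, 0.3, 0, 0, -1, 0.0002, 0, 0, 0.3, 0, 0, -1]}}

```text
clock: 7.47
ee_pos: [0.572, -0.163, 0.1148]
eef_rot: [1.107, 1.271, -1.103]
force: [0.8, 1.9, 5.0]
width: 0.0466
```

```bash
python3 s.py
```

```text
t 7.4667 q [ 0.394  0.706 -0.26   1.778  0.263  0.689  0.13 ] p [ 0.572  -0.163   0.1148] w 0.0466 F [0.82 1.89 4.98] T [ 0.415 -0.166 -0.1  ] eff [  1.04 -51.47  -1.31 -12.71   0.36   0.25  -0.39]
[[ 0.003  0.99   0.14 ]
 [ 0.001  0.14  -0.99 ]
 [-1.     0.003 -0.   ]]
yaw cw -8.03 shift to cap (z .116): [-0.0012 -0.0009  0.0009]
```

Request:
{"method": "move_arm", "body": {"plan": [0.0001, 0, 0, 0.08, 0, 0, -1, 0.0001, 0, 0, 0.16, 0, 0, -1, 0.0002, 0, 0, 0.24, 0, 0, -1, 0.0002, 0, 0, 0.3, 0, 0, -1, 0.0002, 0, 0, 0.3, 0, 0, -1]}}

```text
clock: 7.88
ee_pos: [0.5723, -0.163, 0.1146]
eef_rot: [1.328, 1.128, -1.322]
force: [1.7, 2.6, 4.9]
width: 0.0467
```

```bash
python3 s.py
```

```text
t 7.8833 q [ 0.342  0.7   -0.176  1.78   0.179  0.675 -0.093] p [ 0.5723 -0.163   0.1146] w 0.0467 F [1.68 2.63 4.91] T [ 0.406 -0.252 -0.066] eff [  1.17 -51.34  -0.11 -12.39   0.39   0.39  -0.33]
[[ 0.003  0.987 -0.158]
 [ 0.001 -0.158 -0.987]
 [-1.     0.003 -0.001]]
yaw cw 9.12 shift to cap (z .116): [-0.0014 -0.0009  0.0012]
```

Request:
{"method": "move_arm", "body": {"plan": [0.0001, 0, 0, 0.08, 0, 0, -1, 0.0001, 0, 0, 0.16, 0, 0, -1, 0.0002, 0, 0, 0.24, 0, 0, -1, 0.0002, 0, 0, 0.3, 0, 0, -1, 0.0002, 0, 0, 0.3, 0, 0, -1]}}

```text
clock: 8.3
ee_pos: [0.5727, -0.1631, 0.1144]
eef_rot: [1.541, 0.955, -1.535]
force: [2.2, 2.4, 5.6]
width: 0.0469
```

```bash
python3 s.py
```

```text
t 8.3 q [ 0.289  0.696 -0.092  1.781  0.093  0.665 -0.313] p [ 0.5727 -0.1631  0.1144] w 0.0469 F [2.18 2.38 5.61] T [ 0.417 -0.44  -0.105] eff [  1.41 -51.11   1.28 -11.79   0.46   0.65  -0.37]
[[ 0.004  0.897 -0.443]
 [ 0.001 -0.443 -0.897]
 [-1.     0.003 -0.002]]
yaw cw 26.27 shift to cap (z .116): [-0.0016 -0.0009  0.0015]
```

Request:
{"method": "move_arm", "body": {"plan": [0.0001, 0, 0, 0.08, 0, 0, -1, 0.0001, 0, 0, 0.16, 0, 0, -1, 0.0002, 0, 0, 0.24, 0, 0, -1, 0.0002, 0, 0, 0.3, 0, 0, -1, 0.0002, 0, 0, 0.3, 0, 0, -1]}}

```text
clock: 8.72
ee_pos: [0.573, -0.1633, 0.1142]
eef_rot: [1.746, 0.748, -1.738]
force: [3.5, 1.5, 4.9]
width: 0.0467
```

```bash
python3 s.py
```

```text
t 8.7167 q [ 0.236  0.696 -0.008  1.782  0.006  0.659 -0.533] p [ 0.573  -0.1633  0.1142] w 0.0467 F [3.45 1.54 4.89] T [ 0.334 -0.638 -0.074] eff [  1.35 -50.98   2.28 -11.41   0.47   0.78  -0.32]
[[ 0.004  0.726 -0.688]
 [ 0.    -0.688 -0.726]
 [-1.     0.003 -0.003]]
yaw cw 43.44 shift to cap (z .116): [-0.0018 -0.0008  0.0017]
```

Request:
{"method": "move_arm", "body": {"plan": [0.0001, 0, 0, 0.08, 0, 0, -1, 0.0001, 0, 0.001, 0.16, 0, 0, -1, 0.0002, 0, 0.001, 0.24, 0, 0, -1, 0.0002, 0, 0.001, 0.3, 0, 0, -1, 0.0002, 0, 0.001, 0.3, 0, 0, -1]}}

```text
clock: 9.13
ee_pos: [0.5731, -0.1636, 0.1141]
eef_rot: [1.938, 0.507, -1.927]
force: [5.5, 2.1, 4.9]
width: 0.0466
```

```bash
python3 s.py
```

```text
t 9.1333 q [ 0.184  0.698  0.076  1.785 -0.083  0.656 -0.749] p [ 0.5731 -0.1636  0.1141] w 0.0466 F [5.5  2.09 4.9 ] T [ 0.485 -0.903  0.079] eff [  2.2  -51.08   4.14 -10.61   0.58   1.16  -0.5 ]
[[ 0.006  0.491 -0.871]
 [ 0.001 -0.871 -0.491]
 [-1.     0.002 -0.005]]
yaw cw 60.56 shift to cap (z .116): [-0.002  -0.0006  0.0019]
```

The cap resists the lateral correction, so the cap axis is probably nearer x = 0.573. I'll undo it and go on.

Request:
{"method": "move_arm", "body": {"plan": [0.0001, 0, -0.001, 0.06, 0, 0, -1, 0.0001, 0, -0.002, 0.12, 0, 0, -1, 0.0001, 0, -0.002, 0.16, 0, 0, -1, 0.0001, 0, -0.002, 0.2, 0, 0, -1, 0.0001, 0, -0.002, 0.2, 0, 0, -1]}}

```text
clock: 9.55
ee_pos: [0.5734, -0.1637, 0.1138]
eef_rot: [2.05, 0.329, -2.045]
force: [2.3, 0.4, 6.3]
width: 0.0466
```

```bash
python3 s.py
```

```text
t 9.55 q [ 0.147  0.702  0.133  1.783 -0.138  0.662 -0.892] p [ 0.5734 -0.1637  0.1138] w 0.0466 F [2.27 0.38 6.32] T [ 0.023 -0.323  1.743] eff [  2.01 -50.61   4.19 -11.48  -1.4    0.54  -2.1 ]
[[ 0.003  0.315 -0.949]
 [-0.002 -0.949 -0.315]
 [-1.     0.002 -0.002]]
yaw cw 71.64 shift to cap (z .116): [-0.0022 -0.0004  0.0022]
```

Torque has jumped from about 0 to 1.74 N m after 3.5 rad of turning, which looks like the stop. I'll confirm with a bit more turn and a hold.

Request:
{"method": "move_arm", "body": {"plan": [0, 0, 0, 0.04, 0, 0, -1, 0, 0, 0, 0.08, 0, 0, -1, 0, 0, 0, 0.08, 0, 0, -1, 0, 0, 0, 0.08, 0, 0, -1, 0, 0, 0, 0.08, 0, 0, -1, 0, 0, 0, 0.08, 0, 0, -1]}}

```text
clock: 10.05
ee_pos: [0.5735, -0.1638, 0.1138]
eef_rot: [2.094, 0.253, -2.088]
force: [2.5, 0.4, 5.3]
width: 0.0469
```

```bash
python3 s.py
```

```text
t 10.05 q [ 0.134  0.704  0.154  1.783 -0.161  0.663 -0.949] p [ 0.5735 -0.1638  0.1138] w 0.0469 F [2.46 0.43 5.3 ] T [-0.076 -0.428  1.996] eff [  2.13 -50.95   4.4  -11.34  -1.44   0.67  -1.98]
[[ 0.003  0.24  -0.971]
 [-0.002 -0.971 -0.241]
 [-1.     0.002 -0.003]]
yaw cw 76.08 shift to cap (z .116): [-0.0022 -0.0004  0.0023]
```

Torque levels off near 2 N m while the fingers slip, so the cap is against its stop. Next I'll back off a quarter turn from here (yaw 76.1° to about -14°), rising with the thread.

Request:
{"method": "move_arm", "body": {"plan": [0, 0, 0, -0.05, 0, 0, -1, -0.0001, 0, 0, -0.15, 0, 0, -1, -0.0002, 0, 0, -0.25, 0, 0, -1, -0.0002, 0, 0, -0.35, 0, 0, -1, -0.0003, 0, 0, -0.45, 0, 0, -1, -0.0003, 0, 0, -0.55, 0, 0, -1, -0.0004, 0, 0, -0.65, 0, 0, -1, -0.0005, 0, 0, -0.75, 0, 0, -1, -0.0005, 0, 0, -0.85, 0, 0, -1, -0.0006, 0, 0, -0.95, 0, 0, -1, -0.0007, 0, 0, -1.05, 0, 0, -1, -0.0007, 0, 0, -1.15, 0, 0, -1, -0.0008, 0, 0, -1.25, 0, 0, -1, -0.0009, 0, 0, -1.35, 0, 0, -1, -0.0009, 0, 0, -1.45, 0, 0, -1, -0.001, 0, 0, -1.52, 0, 0, -1, -0.001, 0, 0, -1.57, 0, 0, -1, -0.001, 0, 0, -1.59, 0, 0, -1, -0.001, 0, 0, -1.59, 0, 0, -1, -0.001, 0, 0, -1.59, 0, 0, -1]}}

```text
clock: 11.72
ee_pos: [0.5719, -0.1628, 0.1147]
eef_rot: [1.021, 1.319, -1.019]
force: [-1.0, 2.2, 7.6]
width: 0.0467
```

```bash
python3 s.py;  python3 - <<'E'
from h import *
from rig import ctrl
g=[]
for n,u,v in(("side",320,270),("top",391,253)):
    im=ctrl.grab_frame(n)["image"][v-60:v+60,u-60:u+60,::-1]
    g.append(cv2.convertScaleAbs(cv2.resize(im,(400,400),interpolation=cv2.INTER_CUBIC),alpha=1.6))
cv2.imwrite("pics/c3.png",cv2.hconcat(g))
for n in("side","top"): cv2.imwrite(f"pics/{n}3.png",ctrl.grab_frame(n)["image"][:,:,::-1])
E
```

```text
t 11.7167 q [ 0.415  0.71  -0.294  1.776  0.295  0.699  0.215] p [ 0.5719 -0.1628  0.1147] w 0.0467 F [-1.    2.24  7.58] T [0.566 0.195 0.053] eff [ 1.480e+00 -5.043e+01 -1.730e+00 -1.352e+01  5.600e-01 -3.500e-01
 -3.000e-02]
[[ 0.     0.968  0.251]
 [ 0.001  0.251 -0.968]
 [-1.     0.001 -0.001]]
yaw cw -14.57 shift to cap (z .116): [-0.0013 -0.0009  0.001 ]
```

View pics/c3.png

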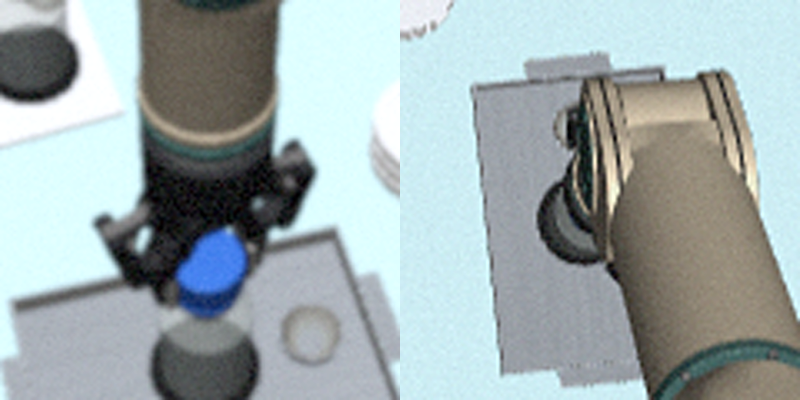

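View pics/side3.png

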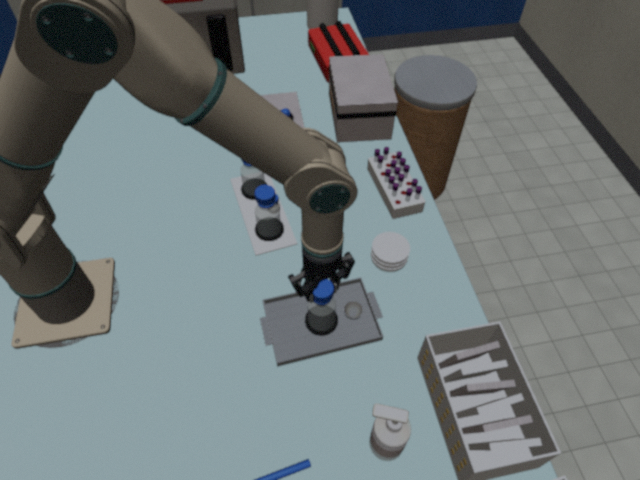

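The jaws still hold the cap (side crop (212,270)). The dish (353,310), petri stack (390,250), sanitizer and both mat bottles in the side view are where they started. I'll settle briefly and hand in.

Request:
{"method": "move_arm", "body": {"plan": [0, 0, 0, 0, 0, 0, -1, 0, 0, 0, 0, 0, 0, -1, 0, 0, 0, 0, 0, 0, -1, 0, 0, 0, 0, 0, 0, -1]}}

```text
clock: 12.25
ee_pos: [0.5718, -0.1628, 0.1147]
eef_rot: [1.021, 1.319, -1.019]
force: [-1.0, 2.2, 8.5]
width: 0.0466
```

```bash
python3 s.py; python3 -c "
from rig import ctrl
print(abs(ctrl.get_obs()['qd']).max());ctrl.close_job()"
```

```text
t 12.25 q [ 0.414  0.71  -0.293  1.776  0.295  0.699  0.215] p [ 0.5718 -0.1628  0.1147] w 0.0466 F [-0.95  2.16  8.45] T [0.548 0.25  0.036] eff [ 1.340e+00 -5.047e+01 -1.760e+00 -1.352e+01  5.500e-01 -3.500e-01
 -4.000e-02]
[[ 0.     0.968  0.252]
 [ 0.001  0.252 -0.968]
 [-1.     0.001 -0.001]]
yaw cw -14.57 shift to cap (z .116): [-0.0013 -0.0009  0.001 ]
0.0033085954955075795
the job is handed in; nothing more can be done
```

I gripped the cap of the bottle in the tray and screwed it down until it stopped. I then backed it off a quarter turn and handed the job in at 12.3 s with the cap still held.

- **Stop:** the torque jumped to 1.74 N m after about 3.5 rad of turning. It levelled off near 2 N m as the fingers slipped on the cap, and I held it there for about 0.3 s. The slip does not affect the quarter turn, because I counted the back-off from the gripper's angle while the cap was pressed against its stop.
- **Back-off:** the gripper turned back 90.65°, with only thread-level torque by the end, so I saw no sign of slipping. I could not see the cap's rib in the pictures, so the cap angle comes from the gripper's turn.
- **Final state:** the jaws were holding the cap at 46.6 mm and the arm was still.
- **Surroundings:** the last side picture showed the dish, petri stack, sanitizer and both mat bottles unmoved. I judged this by eye, and did not check the jar, marker and glove carton one by one.
- **Disagreement:** sideways forces during the turn suggest the cap axis is 1 to 2 mm from where I measured it, which is within the camera tolerance.

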